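Close up the clay-dust extractor: filter drawer home, intake guard snapped on

TASK

The filter of the bench dust extractor has just been cleaned and the machine has to be closed up. Push the filter drawer home until it drops into its detent, then pick up the slatted intake guard, set it into the intake on top of the extractor and press it down until both catches snap over its edges and it sits fully home. Keep bearing down on the guard, firmly, about as hard as a kilogram weight, and finish like that, still pressing; leave the bowl, the mug and the tool jar where they stand.

Things in the scene. Friction and masses are not known exactly. Their poses are not given: they have to be found in the camera images.
- extractor: grey metal benchtop dust extractor, fixed. Intake box 200 (its x) by 240 mm (its y), deck 90 mm above the bench; a fan box as wide, 98 mm high, adjoins the rear (100 to 190 mm behind the origin). Origin: centre of the intake box's footprint, bench level; -x is the front, with the filter drawer, towards the robot. A bezel 105 mm high, 164 by 174 mm outside, frames the intake on the deck
- intake (a point): centre of the intake at its seat, 90 mm above the bench: the guard's underside comes to lie here. Axes as the extractor. The bezel round it is 144 mm (x) by 154 mm (y) inside; its upright walls stand 11 mm above the seat, with 45 degree lead-in slopes above them up to 15 mm
- seal: black rubber sealing rim, 14 mm wide, its top level with the deck, round the intake opening (115 by 125 mm) inside the bezel: the guard sits on it. Origin and axes those of the extractor
- filter_drawer (a joint): opening of the filter drawer in m: 0 fully home (hard stop), grows as it slides out of the front; starts 0.035 to 0.065. It runs easily (1 N) until a sprung detent resists from 12 mm open, rising to about 9 N at 5 mm; past that it pulls itself home and stays. Drawer front 212 mm wide, 20 to 76 mm above the bench, flush with the case front when home
- drawer_pull (a point): middle of the drawer's pull bar, a round steel bar 10 mm thick and 90 mm long (along the extractor's y), 58 mm above the bench, its axis 28 mm in front of the drawer front; it moves with the drawer. Pushed home, it is 128 mm in front of the extractor's origin
- guard: grey plastic slatted guard, about 90 g, lying right way up: 140 (its x) by 150 mm (its y), 12 mm thick; a 4 mm thick, 8 mm wide lip along each +-y edge. In the middle a grip ridge along x: 80 mm long, 14 mm wide, top 36 mm above the underside, on a flat plate (120 by 64 mm, top at 12 mm) that can take the fingertips. Origin: centre of the underside, z up
- bowl: upturned bisque bowl, 144 mm across, 60 mm high, on the bench on the side where the guard is not; leave alone. Origin: centre of its footprint
- mug: yellow mug, 80 mm across, 85 mm high, handle at its +y; left or right of the extractor's rear; leave alone. Origin: centre of its foot
- tool_jar: red tin, 80 mm across and 100 mm high, with brushes and wooden tools standing in it to about 200 mm; left or right of the extractor's rear; leave alone. Origin: centre of its foot
- catch_l: spring-steel catch in the middle of the intake's +y side, 50 mm long (along x), a V nose with 45 degree faces pointing inward: tip 7 mm above the seat and 72 mm from the intake's centre, so it overlaps the guard's lip by 3 mm; top of the nose 13 mm above the seat. Pushed outward up to 6.5 mm against 1.4 N/mm (2.4 N at the start). Origin: 6 mm outward of the tip, in the middle of the nose
- catch_r: the same catch on the intake's -y side
- guard_ridge (a point): middle of the top of the guard's grip ridge, 36 mm above its underside. The guard goes into the intake with its axes along the extractor's, either way round, 2 mm clearance a side. It meets the catches with its underside 10 mm above the seat; pressing it past them takes 10 to 15 N in all, then the force drops suddenly and the catches draw it down onto the seal and hold it

How it is judged (in metres and radians):
On the way, in this order (a step that is already met when the one before it is completed fails the run):
1. the filter drawer is home in its detent, while the guard is still off (value of joint filter_drawer below 0.003 m and distance between guard and intake above 0.006 m), for 0.2 s.
2. the guard has snapped home in the intake (z of guard in the frame of intake below 0.002 m and horizontal distance between guard and intake below 0.005 m and angle between guard's own z axis and vertical below 0.03 rad), for 0.2 s.
At the end, for the whole second after the job is handed in: the filter drawer is within 3 mm of fully home; the guard lies in the intake with its underside within 2 mm of the seat, centred within 5 mm, level within 0.03 rad and square within 0.06 rad, and the robot is still pressing it, so that it bears on the seal with more than 5 N through the last second (all of step 2 and value of joint filter_drawer below 0.003 m and z of guard in the frame of intake above -0.003 m and angle between the x axis of guard and the x axis of extractor, either way round below 0.06 rad and contact force between guard and seal above 5 N and contact force between any of the fingers, the arm and guard above 3 N); the arm keeps its last pose, push and grip.
It fails at once if the bowl, the mug or the tool jar is shifted more than 25 mm or tipped (distance of any of bowl, mug, tool_jar from where it was at the start of the episode above 0.025 m or angle between any of bowl, mug, tool_jar's own z axis and vertical above 0.35 rad).
It also fails if it takes over 51 s, if anything falls off the work surface, if the arm or the gripper's body presses on something with over 40 N, if the wrist force passes 120 N, or if a joint passes its speed limit or range.

ROBOT

A 6-joint arm with a two-finger parallel gripper is mounted at the origin on the work surface. World frame = base frame: x ahead of the robot, y to its left, z up, the work surface at z = 0. Lengths are in mm, angles in rad, forces in N, time in s.
With the tool pointing down it reaches from about 375 to 750 mm from the base axis. Payload 9 kg.
Tool frame: the origin (TCP) lies at the very end of the fingers, on their centre line; the grasp point (between the pads) lies 19 mm behind it (ctrl.pinch_z is the distance from the TCP to the grasp point, in mm); z points along the fingers, y is the line along which they close (so a half turn about z gives the same grasp; the last joint's range is limited). The gripper opens to 85 mm and grips with 20 to 120 N. Pads are 22 mm wide; open, the fingers measure 114 mm over their backs; the gripper's body (76 mm by 85 mm) begins 54 mm behind the grasp point. The pads swing forward as they close: fully open they stand 13 mm farther back than shut.
Start: joints at [0.952, 0.104, 0.097, 1.564, 0, 1.353], TCP at [234.1, 552.48, 231.331] pointing down, gripper open.
Joint ranges: [-2.99, 2.99], [-0.84, 1.86], [-1.1, 1.16], [-1.84, 2.11], [-1.51, 1.56], [-3.14, 3.14]. Speed limits (rad/s): [2.22, 2.22, 2.57, 3.14, 3.14, 3.14].

INTERFACE

Orientations are given as a unit quaternion [x, y, z, w].
In Python, from rig import ctrl gives the robot as it stands.
- The arm moves only by the shell command python3 -m creep 'ROWS' [OPENING] [FORCE]. ROWS is JSON, a list that holds one entry, the list of rows, each a list of 6 numbers: the shift along the tool's x, y, z in mm, then the turn, a rotation vector about the tool's x, y, z in rad. A call has 1 to 8 rows; each row is the pose to reach, as a shift and turn from the pose commanded when the call began, along the tool's axes at that moment; what a row does not reach only later rows make up. A row lasts 1/10 s, in which the tool goes at most 50 mm and 8.59 degrees, less where a joint would pass 70% of its speed; a pose out of reach is approached as far as the arm can. A call with a gripper value outside its range is refused whole. OPENING is the closure, from 0 (fully open) to 1 (shut), set as the call begins (- or left out, the last holds). The fingers move at their own pace and stop on an object; FORCE is the grip in N (left out, the last holds). Time passes only in rows, so rows that repeat a pose let the fingers close. It gives the time, the measured TCP pose, the force, the opening and the grip force at its end, in the units of the state.
- ctrl.state(): the state, without advancing time (a new reading comes with each control period).
- ctrl.read_camera(name): name is "scene" or "top" or "wrist"; returns the picture (400x640x3 uint8, red, green, blue); there is no depth.
- ctrl.calibration(name): a dict with "K" (3x3 intrinsics, pixels), "rvec" (rotation vector, rad) and "tvec" (3), from world to camera coordinates, as OpenCV has them. Camera axes: x right, y down, z forward; pixel columns grow to the right and rows downward; lengths in mm; the calibration is good to about 2 mm. A picture is of the moment at which its call begins: read the wrist's pose just before it. calibration takes no time and is no camera call; for the wrist camera it gives the pose at the moment of the call.
- ctrl.hand_in(): hands the job in; it is judged then, once.
The state is a dict: "clock": time; "joint_positions": joint angles; "joint_velocities": joint speeds; "tau": joint torques, N m; "tcp_pos": TCP position; "orientation": TCP orientation; "wrist_force": force on the tool from outside, world axes, zero at the start; "ft_torque": the same for the moment, N m; "grip_width": finger opening in mm; "grasp_force": force on a finger pad.
Only numpy, scipy, OpenCV 4.12 (cv2) and the standard library are available. Lean on these libraries where they do the work, as an engineer would, in place of code of your own. Each camera call takes 0.05 s, during which the arm holds its last target. There are 200 camera calls.

## Working session

There is one attempt and no reset: what is moved stays moved. The work goes in short steps, Python scripts to look and compute and a shell command to move; the robot and the scene stay as the last step left them, time stands still between calls to the robot, and variables do not carry over. Pictures are saved under pics/ and viewed, at most 10 in all, crops included, and the job is handed in when it is done.

```bash
mkdir -p pics; ls; python3 - <<'E'
from rig import ctrl
import cv2,numpy as np
for n in("scene","top"):
    cv2.imwrite(f"pics/{n}0.png",ctrl.read_camera(n)[:,:,::-1])
    c=ctrl.calibration(n);R=cv2.Rodrigues(np.array(c["rvec"]))[0];print(n,np.array(c["K"]).round(1).tolist(),(-R.T@np.array(c["tvec"]).ravel()).round(0))
s=ctrl.state();print(s)
E
```

```text
pics
scene [[467.7, 0.0, 329.2], [0.0, 467.7, 202.8], [0.0, 0.0, 1.0]] [ 1194. -1022.   901.]
top [[378.1, 0.0, 324.8], [0.0, 378.1, 204.0], [0.0, 0.0, 1.0]] [470.  -5. 999.]
{'clock': 0.1, 'joint_positions': array([ 9.52281012e-01,  1.04620938e-01,  9.65736887e-02,  1.56389094e+00,
       -2.84016020e-05,  1.35309904e+00]), 'joint_velocities': array([ 0.00070873, -0.00301916,  0.00125662,  0.00033289,  0.00098757,
       -0.00135982]), 'tau': array([ 6.80082827e-03, -5.58206141e+01,  5.04720140e+01,  1.29152328e-02,
       -3.20847766e-04, -3.63427057e-05]), 'tcp_pos': array([233.93177928, 552.2086301 , 230.62566641]), 'orientation': array([ 1.99070136e-01,  9.79985079e-01, -5.27516366e-04, -2.18837793e-04]), 'wrist_force': array([ 0.55979012,  0.20808213, -0.85194488]), 'ft_torque': array([ 0.00480352, -0.07295968,  0.02895016]), 'grasp_force': 0.0, 'grip_width': 85.11297667102872}
```

View pics/top0.png

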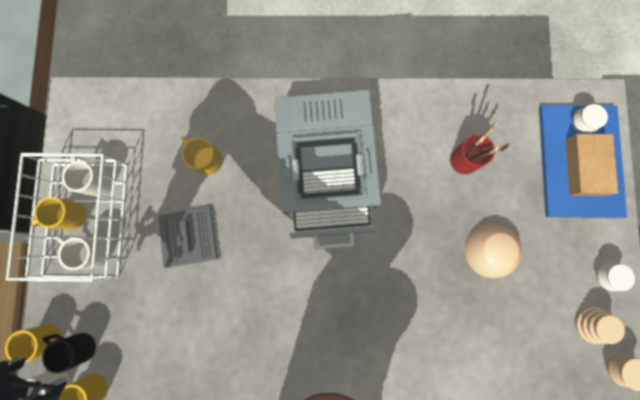

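View pics/scene0.png

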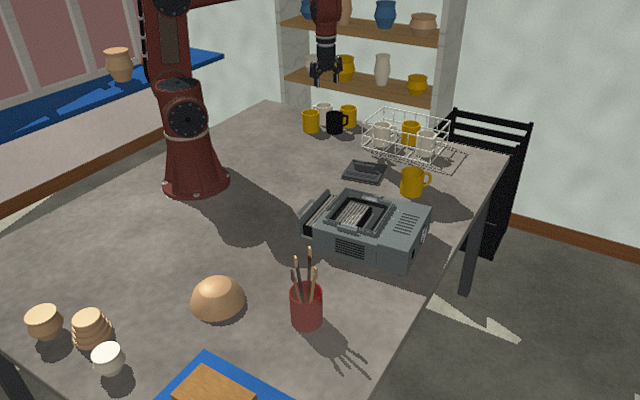

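Top view (+x up, +y left): the extractor is centred near (329,165), the drawer pull near (334,240), the guard near (190,236), the mug at (202,155), the jar at (470,155) and the bowl at (493,250). I'll enlarge the extractor and guard to pick corners.

```bash
python3 - <<'E'
import cv2,numpy as np
im=cv2.imread("pics/top0.png")
a=cv2.resize(im[80:260,265:390],None,fx=3.3,fy=3.3,interpolation=cv2.INTER_CUBIC)
b=cv2.resize(im[195:275,150:230],None,fx=4.8,fy=4.8,interpolation=cv2.INTER_CUBIC)
o=np.zeros((600,800,3),np.uint8);o[:a.shape[0],:a.shape[1]]=a;o[:b.shape[0],414:414+b.shape[1]]=b[:,:386]
cv2.imwrite("pics/crop0.png",o)
E
```

```text
(no output)
```

View pics/crop0.png

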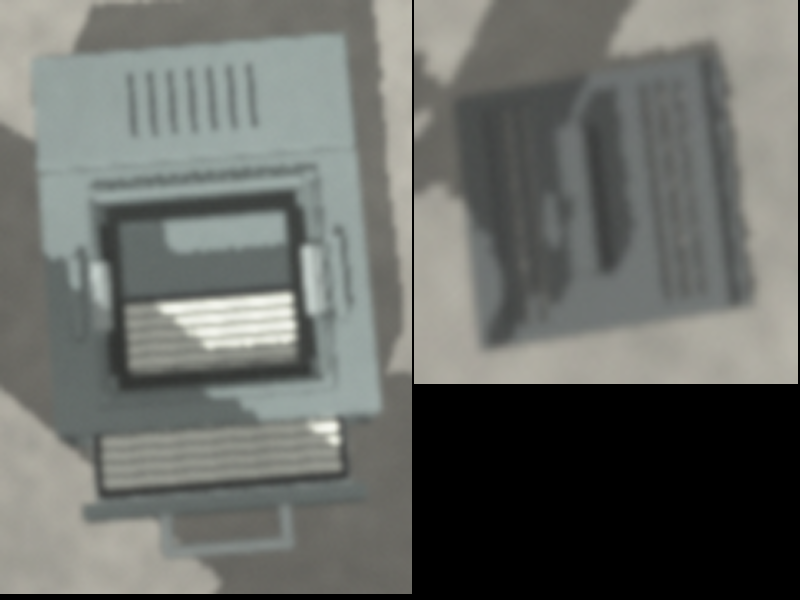

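Crop: bezel, seal opening, case corners and pull bar (about (163–293, 550)) are clear. The guard lies with its ridge roughly along world x and a small yaw. Next I'll fit the poses.

```bash
cat > h.py <<'E'
import cv2,numpy as np
from scipy.optimize import least_squares
def cam(c):return np.array(c["K"]),np.array(c["rvec"]).ravel(),np.array(c["tvec"]).ravel()
def fit(obj,px,c,x0):
    K,r,t=cam(c);obj=np.array(obj,float);px=np.array(px,float)
    def w(p):
        C,S=np.cos(p[2]),np.sin(p[2]);return np.c_[p[0]+C*obj[:,0]-S*obj[:,1],p[1]+S*obj[:,0]+C*obj[:,1],obj[:,2]]
    f=lambda p:(cv2.projectPoints(w(p),r,t,K,None)[0][:,0]-px).ravel()
    s=least_squares(f,x0,x_scale=[10,10,.1],loss='soft_l1');return s.x,f(s.x).reshape(-1,2)
def back(u,v,z,c):
    K,r,t=cam(c);R=cv2.Rodrigues(r)[0];d=R.T@np.linalg.inv(K)@[u,v,1];o=-R.T@t;return o+d*(z-o[2])/d[2]
E
python3 - <<'E'
from rig import ctrl
from h import *
c=ctrl.calibration("top")
A=lambda l:[(265+x/3.3,80+y/3.3) for x,y in l]
B=lambda l:[(150+(x-414)/4.8,195+y/4.8) for x,y in l]
o=[(-57.5,62.5,90),(-57.5,-62.5,90),(57.5,-62.5,90),(57.5,62.5,90),(190,120,98),(190,-120,98),(-100,120,90),(-100,-120,90)]
x,e=fit(o,A([(127,386),(300,373),(290,208),(119,218),(32,58),(345,35),(57,437),(380,412)]),c,[560,0,0]);print("ext",x.round(3),e.round(1).tolist())
pl=np.array([back(*p,58,c) for p in A([(163,551),(293,547)])]);print("bar",pl.round(1))
m=pl.mean(0);C,S=np.cos(x[2]),np.sin(x[2]);print("opening",-((m[0]-x[0])*C+(m[1]-x[1])*S)-128, "lat",-(m[0]-x[0])*S+(m[1]-x[1])*C)
g=[(70,75,4),(70,-75,4),(-70,-75,4),(-70,75,4)]
x,e=fit(g,B([(458,97),(710,52),(744,303),(482,348)]),c,[400,330,0]);print("guard",x.round(3),e.round(1).tolist())
for u,v,z in((493,250,30),(202,155,85),(465,155,100)):print(back(u,v,z,c).round(0))
E
```

```text
ext [6.74893e+02 8.17200e+00 8.50000e-02] [[0.8, -3.2], [-0.5, -3.1], [-1.3, 1.1], [0.1, 1.9], [-0.1, -0.1], [0.8, -0.6], [-0.5, 0.4], [0.5, 0.5]]
bar [[484.2  40.4  58. ]
 [488.3 -57.   58. ]]
opening 61.326049272996585 lat -0.40810937302347483
guard [5.09025e+02 3.76976e+02 1.79000e-01] [[-1.7, -0.0], [1.3, -0.0], [1.0, -0.1], [-0.9, 0.1]]
[ 482. -409.   30.]
[709. 323.  85.]
[ 709. -323.  100.]
```

```bash
cat >> h.py <<'E'
from scipy.spatial.transform import Rotation as Ro
def togo(ctrl,pos,yaw):
    "tool-frame shift (mm) and turn to a downward pose with tool y at yaw+90deg"
    s=ctrl.state();R=Ro.from_quat(s["orientation"]);y=yaw
    T=Ro.from_matrix(np.array([[-np.cos(y),-np.sin(y),0],[-np.sin(y),np.cos(y),0],[0,0,-1]]).T)
    print("shift",R.inv().apply(np.array(pos)-s["tcp_pos"]).round(1),"turn",(R.inv()*T).as_rotvec().round(3),"at",s["tcp_pos"].round(1),"F",s["wrist_force"].round(1),"t",s["clock"])
E
python3 -m creep '[[[-35,-8,0,0,0,-0.08],[-80,-18,0,0,0,-0.2],[-130,-29,0,0,0,-0.33],[-180,-40,0,0,0,-0.46],[-230,-51,0,0,0,-0.58],[-270,-60,0,0,0,-0.58],[-295,-65,0,0,0,-0.58],[-295,-65,0,0,0,-0.58]]]'
python3 - <<'E'
from rig import ctrl
from h import *
c=ctrl.calibration("wrist");im=ctrl.read_camera("wrist");cv2.imwrite("pics/w1.png",im[:,:,::-1])
K,r,t=cam(c);R=cv2.Rodrigues(r)[0];print(-R.T@t,R[2],K[0,0])
import pickle;pickle.dump(c,open("w1.pkl","wb"))
togo(ctrl,[600,8,300],.085)
E
```

```text
clock: 0.9
tcp_pos: [482.8, 375.1, 230.3]
orientation: [-0.087, 0.996, -0.0, -0.0]
wrist_force: [-0.4, 0.1, -0.9]
grip_width: 85.3
grasp_force: 0.0
[413.48787263 363.07694746 373.31219338] [ 0.26793025  0.04766585 -0.96225846] 326.1925235079442
shift [ -52.2 -383.5  -69.4] turn [-0.    -0.001  0.092] at [481.2 376.3 230.6] F [-0.7  0.3  0.4] t 0.95
```

View pics/w1.png

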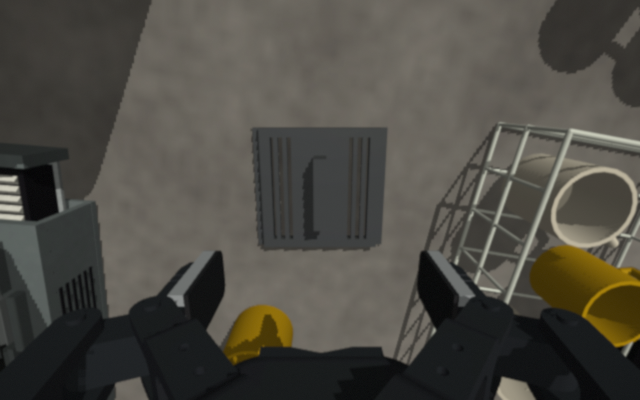

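The guard is at about (252–387, 127–249) in the wrist image, square to it, with a shadow on its left side. I'll move to look over the extractor and get enlarged crops of both.

```bash

python3 -m creep '[[[0,-30,-10,0,0,0.02],[-10,-75,-20,0,0,0.04],[-15,-125,-30,0,0,0.06],[-20,-175,-45,0,0,0.09],[-30,-225,-60,0,0,0.09],[-40,-275,-70,0,0,0.09],[-45,-325,-70,0,0,0.09],[-50,-365,-70,0,0,0.09]]]'
python3 -m creep '[[[-2,-19,0,0,0,0],[-2,-19,0,0,0,0]]]'
python3 - <<'E'
from rig import ctrl
from h import *
c=ctrl.calibration("wrist");im=ctrl.read_camera("wrist")[:,:,::-1];cv2.imwrite("pics/w2.png",im)
import pickle;pickle.dump(c,open("w2.pkl","wb"))
g=cv2.imread("pics/w1.png")[115:260,240:400]
b=cv2.resize(g,None,fx=4,fy=4,interpolation=cv2.INTER_CUBIC);cv2.imwrite("pics/g1.png",cv2.convertScaleAbs(b,alpha=1.8))
togo(ctrl,[440,-12,200],.085)
E
```

```text
clock: 1.75
tcp_pos: [594.7, 26.8, 301.9]
orientation: [-0.045, 0.999, 0.0, 0.0]
wrist_force: [0.5, 0.3, 0.0]
grip_width: 85.2
grasp_force: 0.0
clock: 1.95
tcp_pos: [598.3, 7.1, 300.7]
orientation: [-0.043, 0.999, 0.0, -0.0]
wrist_force: [1.0, -0.7, -0.5]
grip_width: 85.5
grasp_force: 0.0
shift [159.2  -6.8 101.1] turn [ 0.001 -0.001  0.003] at [598.1   8.7 300.9] F [-0.3  0.6  0.1] t 2.0
```

View pics/w2.png

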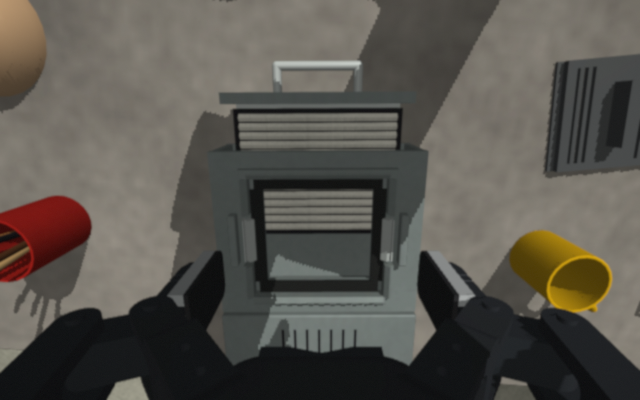

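View pics/g1.png

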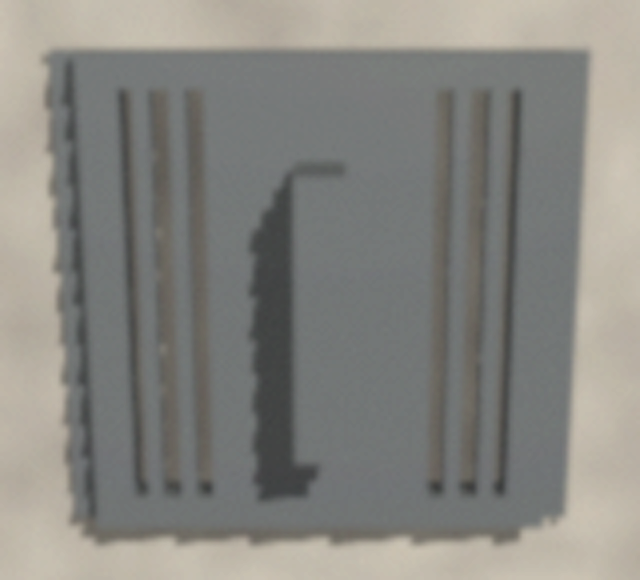

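Wrist view 2: the pull bar's front edge is at (274–361, 64), and the intake's black rim spans about (252–386, 180–295). In the guard crop, the slots and lip corners are symmetric about u=320. I'll take one enlarged crop of the extractor.

```bash
python3 - <<'E'
import cv2
g=cv2.imread("pics/w2.png")[145:320,205:435]
cv2.imwrite("pics/e2.png",cv2.convertScaleAbs(cv2.resize(g,None,fx=3.4,fy=3.4,interpolation=cv2.INTER_CUBIC),alpha=1.4))
E
```

```text
(no output)
```

View pics/e2.png

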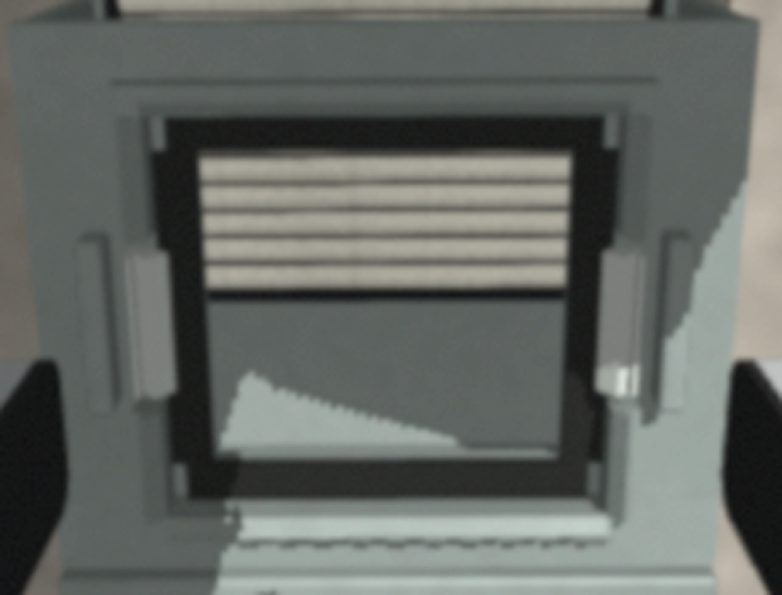

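```bash
python3 - <<'E'
from h import *
import pickle
from rig import ctrl
c1=pickle.load(open("w1.pkl","rb"));c2=pickle.load(open("w2.pkl","rb"))
G=[(240+x/4,115+y/4) for x,y in[(52,51),(590,50),(563,517),(80,524)]]
x,e=fit([(-70,-75,2),(-70,75,2),(70,75,4),(70,-75,4)],G,c1,[509,377,.18]);print("guard",x.round(3),e.round(1).tolist())
E=[(205+x/3.4,145+y/3.4) for x,y in[(198,152),(574,152),(556,459),(216,460),(12,22),(757,22),(168,250),(177,398),(605,248),(595,397)]]
x,e=fit([(-57.5,-62.5,90),(-57.5,62.5,90),(57.5,62.5,90),(57.5,-62.5,90),(-100,-120,90),(-100,120,90),(-25,-72,97),(25,-72,97),(-25,72,97),(25,72,97)],E,c2,[675,8,.085]);print("ext",x.round(3),e.round(1).tolist())
C,S=np.cos(x[2]),np.sin(x[2])
for p in((275,66),(361,66)):
    d=back(*p,58,c2)[:2]-x[:2];print("bar in ext",(d[0]*C+d[1]*S).round(1),(-d[0]*S+d[1]*C).round(1))
b=x[:2]-np.array([C,S])*230;togo(ctrl,[*b,200],x[2])
E
```

```text
guard [5.06013e+02 3.79140e+02 1.80000e-01] [[-0.1, 0.5], [-0.1, 0.2], [1.1, 0.1], [-0.5, -1.2]]
ext [6.7550e+02 1.1791e+01 8.8000e-02] [[-0.6, -0.2], [0.5, -0.3], [1.6, 1.2], [-1.3, 1.0], [-1.0, 0.0], [1.5, -0.1], [0.1, 0.5], [-0.2, -2.5], [-0.4, 1.0], [0.3, -2.3]]
bar in ext -189.8 -47.8
bar in ext -189.8 47.0
shift [152.5  -3.8 101.1] turn [ 0.001 -0.001  0.   ] at [598.1   8.7 300.9] F [-0.3  0.6  0.1] t 2.0
```

```bash

python3 -m creep '[[[25,-1,20,0,0,0],[70,-2,50,0,0,0],[115,-3,80,0,0,0],[145,-4,110,0,0,0],[152,-4,155,0,0,0],[152,-4,200,0,0,0],[152,-4,240,0,0,0],[152,-4,259,0,0,0]]]' 1 40
python3 -m creep '[[[0,0,0,0,0,0],[-10,0,0,0,0,0],[-25,0,0,0,0,0],[-40,0,0,0,0,0],[-55,0,0,0,0,0],[-65,0,0,0,0,0],[-72,0,0,0,0,0]]]'
python3 - <<'E'
from rig import ctrl
from h import *
b=np.array([675.5,11.8])-np.array([np.cos(.088),np.sin(.088)])*144;togo(ctrl,[*b,42],.088)
E
```

```text
clock: 2.8
tcp_pos: [444.8, -6.3, 38.7]
orientation: [-0.046, 0.999, 0.001, -0.002]
wrist_force: [0.1, 0.1, 0.4]
grip_width: -0.1
grasp_force: 0.0
clock: 3.5
tcp_pos: [520.2, -1.4, 44.0]
orientation: [-0.045, 0.999, -0.0, 0.001]
wrist_force: [-1.9, -0.2, 1.4]
grip_width: 0.2
grasp_force: 0.7
shift [-11.9  -0.5   2. ] turn [-0.     0.002  0.003] at [520.2  -1.4  44. ] F [-1.9 -0.2  1.4] t 3.5
```

Contact is light (about 1–2 N) as expected; now the detent.

```bash

python3 -m creep '[[[-2,0,0,0,0,0],[-5,0,0,0,0,0],[-7,0,0,0,0,0],[-7,0,0,0,0,0]]]'
python3 -m creep '[[[-2,0,0,0,0,0],[-4,0,0,0,0,0],[-4,0,0,0,0,0]]]'
python3 -m creep '[[[-2,0,0,0,0,0],[-2,0,0,0,0,0]]]'
```

```text
clock: 3.9
tcp_pos: [524.9, -1.5, 42.7]
orientation: [-0.045, 0.999, 0.0, -0.001]
wrist_force: [-5.2, 0.8, 4.6]
grip_width: 0.4
grasp_force: 3.1
clock: 4.2
tcp_pos: [530.2, -1.4, 42.8]
orientation: [-0.045, 0.999, -0.0, 0.0]
wrist_force: [-0.9, 0.7, -0.8]
grip_width: 0.2
grasp_force: 0.0
clock: 4.4
tcp_pos: [532.3, -1.4, 42.6]
orientation: [-0.045, 0.999, -0.0, 0.0]
wrist_force: [-0.1, 0.1, -0.3]
grip_width: 0.0
grasp_force: 0.0
```

```bash

python3 -m creep '[[[-2,0,0,0,0,0],[-3,0,0,0,0,0],[-3,0,0,0,0,0]]]'
python3 -m creep '[[[-2,0,0,0,0,0],[-3,0,0,0,0,0],[-3,0,0,0,0,0]]]'
```

```text
clock: 4.7
tcp_pos: [533.4, -1.2, 42.2]
orientation: [-0.044, 0.999, -0.0, -0.002]
wrist_force: [-9.7, -1.3, 5.9]
grip_width: 0.2
grasp_force: 4.9
clock: 5.0
tcp_pos: [533.6, -1.1, 41.9]
orientation: [-0.044, 0.999, -0.0, -0.005]
wrist_force: [-25.6, -3.9, 18.6]
grip_width: 0.1
grasp_force: 12.9
```

Drawer at its hard stop (25 N, TCP no longer advancing). Backing off and going to the guard.

```bash

python3 -m creep '[[[15,0,0,0,0,0],[40,0,0,0,0,0],[60,0,-20,0,0,0],[60,0,-60,0,0,0],[60,0,-100,0,0,0],[60,0,-130,0,0,0],[60,0,-130,0,0,0]]]' 0
python3 - <<'E'
from rig import ctrl
from h import *
togo(ctrl,[507,378,120],.18)
E
```

```text
clock: 5.7
tcp_pos: [480.5, -6.9, 177.2]
orientation: [-0.045, 0.999, -0.001, 0.004]
wrist_force: [0.5, 0.7, -0.6]
grip_width: 85.5
grasp_force: 0.0
shift [-60.3 381.1  56.6] turn [-0.003  0.007 -0.091] at [480.5  -6.9 177.2] F [ 0.5  0.7 -0.6] t 5.7
```

```bash

python3 -m creep '[[[-5,30,0,0,0,0],[-10,75,0,0,0,-0.03],[-20,125,0,0,0,-0.06],[-30,175,0,0,0,-0.09],[-38,225,0,0,0,-0.09],[-46,275,0,0,0,-0.09],[-53,325,10,0,0,-0.09],[-60,365,25,0,0,-0.09]]]'
python3 -m creep '[[[0,16,10,0,0,0],[0,16,32,0,0,0],[0,16,32,0,0,0],[0,16,32,0,0,0]]]'
python3 - <<'E'
from rig import ctrl
from h import *
c=ctrl.calibration("wrist");im=ctrl.read_camera("wrist")[:,:,::-1];cv2.imwrite("pics/w3.png",im)
import pickle;pickle.dump(c,open("w3.pkl","wb"))
togo(ctrl,[507,378,50],.18)
E
```

```text
clock: 6.5
tcp_pos: [505.6, 365.5, 147.4]
orientation: [-0.09, 0.996, 0.0, 0.001]
wrist_force: [1.8, -0.5, 0.1]
grip_width: 85.5
grasp_force: 0.0
clock: 6.9
tcp_pos: [502.1, 377.7, 114.9]
orientation: [-0.089, 0.996, -0.0, -0.001]
wrist_force: [0.6, -0.5, -0.3]
grip_width: 85.2
grasp_force: 0.0
shift [-4.1 -0.6 66. ] turn [ 0.     0.    -0.002] at [502.8 377.9 116. ] F [-0.2  0.7  0. ] t 6.95
```

View pics/w3.png

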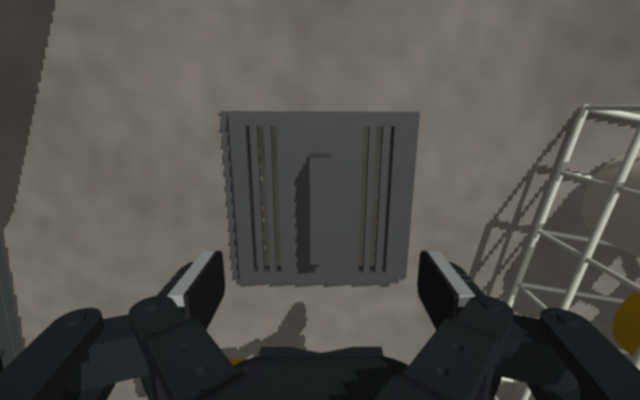

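Guard lip corners are at about (220,112), (419,112), (406,280), (235,283), with the ridge centred between the open fingers. Refitting from these.

```bash

python3 - <<'E'
from rig import ctrl
from h import *
import pickle
c=pickle.load(open("w3.pkl","rb"))
x,e=fit([(-70,-75,2),(-70,75,2),(70,75,4),(70,-75,4)],[(220,112),(419,112),(406,280),(235,283)],c,[509,377,.18]);print("guard",x.round(3),e.round(1).tolist())
togo(ctrl,[x[0],x[1],17],x[2])
E
```

```text
guard [5.07038e+02 3.78403e+02 1.84000e-01] [[0.8, 1.3], [-0.6, 0.5], [0.6, -1.1], [-0.8, -3.5]]
shift [-4.2 -0.2 99. ] turn [ 0.     0.    -0.005] at [502.8 377.9 116. ] F [-0.2  0.7  0. ] t 6.95
```

```bash

python3 -m creep '[[[-2,0,30,0,0,0],[-4,0,65,0,0,0],[-4,0,90,0,0,0],[-4,0,101,0,0,0],[-4,0,101,0,0,0]]]'
python3 -m creep '[[[0,0,0,0,0,0],[0,0,0,0,0,0],[0,0,0,0,0,0],[0,0,0,0,0,0],[0,0,0,0,0,0],[0,0,0,0,0,0]]]' 1 60
```

```text
clock: 7.45
tcp_pos: [506.2, 378.4, 13.9]
orientation: [-0.089, 0.996, -0.0, -0.001]
wrist_force: [-0.3, -0.6, -0.5]
grip_width: 85.5
grasp_force: 0.0
clock: 8.05
tcp_pos: [506.9, 379.4, 15.0]
orientation: [-0.089, 0.996, 0.0, 0.001]
wrist_force: [-0.8, 0.7, 3.1]
grip_width: 13.3
grasp_force: 60.2
```

Gripped (width 13.3, 60 N). Lifting and carrying it over the intake.

```bash

python3 -m creep '[[[0,0,-15,0,0,0],[0,0,-50,0,0,0],[0,0,-95,0,0,0],[0,0,-140,0,0,0],[0,0,-175,0,0,0],[0,0,-190,0,0,0],[0,0,-190,0,0,0]]]'
python3 - <<'E'
from rig import ctrl
from h import *
togo(ctrl,[676,10,200],.088)
E
```

```text
clock: 8.75
tcp_pos: [507.5, 379.6, 207.0]
orientation: [-0.089, 0.996, 0.001, 0.002]
wrist_force: [0.0, 1.4, -2.1]
grip_width: 12.4
grasp_force: 59.4
shift [ -99.9 -393.8    6.9] turn [0.001 0.004 0.091] at [507.5 379.6 207. ] F [ 0.   1.4 -2.1] t 8.75
```

```bash

python3 -m creep '[[[-5,-25,0,0,0,0.01],[-15,-65,0,0,0,0.03],[-27,-110,0,0,0,0.05],[-40,-155,0,0,0,0.07],[-50,-200,0,0,0,0.09],[-61,-245,0,0,0,0.09],[-72,-290,0,0,0,0.09],[-83,-330,0,0,0,0.09]]]'
python3 -m creep '[[[-10,-30,0,0,0,0],[-16,-55,0,0,0,0],[-17,-64,0,0,0,0],[-17,-64,0,0,0,0],[-17,-64,0,0,0,0]]]'
python3 - <<'E'
from rig import ctrl
from h import *
c=ctrl.calibration("wrist");im=ctrl.read_camera("wrist")[:,:,::-1];cv2.imwrite("pics/w4.png",im)
import pickle;pickle.dump(c,open("w4.pkl","wb"))
im=ctrl.read_camera("top")[:,:,::-1];cv2.imwrite("pics/t4.png",im)
togo(ctrl,[676,10,140],.088)
E
```

```text
clock: 9.55
tcp_pos: [646.4, 67.1, 201.3]
orientation: [-0.044, 0.999, 0.0, -0.002]
wrist_force: [-0.4, 0.3, -1.3]
grip_width: 12.5
grasp_force: 59.4
clock: 10.05
tcp_pos: [668.8, 7.9, 203.1]
orientation: [-0.045, 0.999, 0.0, -0.001]
wrist_force: [0.3, -0.6, -0.2]
grip_width: 12.7
grasp_force: 59.4
shift [-7.  1. 64.] turn [ 0.    -0.001  0.003] at [669.1   8.4 204. ] F [-0.4  0.4 -0.6] t 10.15
```

View pics/w4.png

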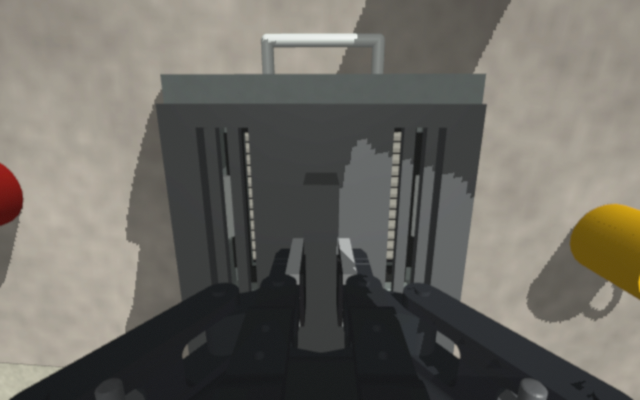

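The guard's front lip corners are at (157,104) and (486,104), and the deck's front corners at (162,74) and (485,74), with the pull bar snug against the front. The guard is square to the case. Computing relative offsets from this one picture.

```bash

python3 - <<'E'
from rig import ctrl
from h import *
import pickle
c=pickle.load(open("w4.pkl","rb"))
s=ctrl.state();p=s["tcp_pos"];print("tcp yaw",2*np.arctan2(-s["orientation"][0],s["orientation"][1]))
x,e=fit([(-70,-75,p[2]-15+2),(-70,75,p[2]-15+2)],[(157,104),(486,104)],c,[670,10,.088]);print("guard",x.round(3),e.round(1).tolist())
x,e=fit([(-100,-120,90),(-100,120,90)],[(162,74.5),(485,74)],c,[676,10,.088]);print("ext",x.round(3),e.round(1).tolist())
for q in((263,40),(384,40)):print("bar",back(*q,58,c).round(1))
E
python3 - <<'E'
import cv2,numpy as np
im=cv2.imread("pics/w4.png");g=cv2.cvtColor(im,6).astype(float)
# edge locations: deck front sides along v=78..95, guard lip along rows 110..150
for v in(80,90,100,108,114,120,130):
    d=np.diff(g[v]);L=[(i,int(d[i])) for i in range(120,200) if abs(d[i])>18];R=[(i,int(d[i])) for i in range(450,520) if abs(d[i])>18];print(v,L,R)
E
```

```text
tcp yaw 0.09061310428189424
guard [6.67679e+02 8.50600e+00 9.10000e-02] [[0.4, -0.0], [-0.4, -0.0]]
ext [6.75886e+02 1.12890e+01 9.20000e-02] [[-1.3, 0.1], [1.3, 0.1]]
bar [552. -49.  58.]
bar [543.1  48.3  58. ]
80 [(160, -28)] [(484, 28)]
90 [(159, -28), (160, -21)] [(483, 28)]
100 [(153, -29), (154, -23)] [(482, 26)]
108 [(151, -26), (152, -22)] [(484, 19), (485, 38), (486, 26)]
114 [(148, -26)] [(484, 38), (485, 33)]
120 [(146, -28), (147, -22)] [(483, 32), (484, 42)]
130 [(145, -28), (146, -20)] [(482, 39), (483, 28)]
```

```bash

python3 -m creep '[[[-8,2,15,0,0,0],[-8,2,40,0,0,0],[-8,2,65,0,0,0],[-8,2,78,0,0,0],[-8,2,80,0,0,0],[-8,2,80,0,0,0]]]'
python3 -m creep '[[[0,0,2,0,0,0],[0,0,4,0,0,0],[0,0,6,0,0,0],[0,0,6,0,0,0]]]'
python3 -m creep '[[[0,0,2,0,0,0],[0,0,4,0,0,0],[0,0,4,0,0,0]]]'
python3 - <<'E'
from rig import ctrl
s=ctrl.state();print(s["tcp_pos"],s["wrist_force"],s["ft_torque"],s["clock"])
E
```

```text
clock: 10.75
tcp_pos: [677.4, 10.1, 124.4]
orientation: [-0.045, 0.999, 0.0, -0.0]
wrist_force: [0.7, -0.2, -0.5]
grip_width: 12.6
grasp_force: 59.4
clock: 11.15
tcp_pos: [677.4, 9.6, 118.3]
orientation: [-0.045, 0.999, 0.0, 0.0]
wrist_force: [-0.4, 0.8, -0.9]
grip_width: 12.5
grasp_force: 59.4
clock: 11.45
tcp_pos: [677.6, 10.0, 114.6]
orientation: [-0.045, 0.999, 0.0, 0.0]
wrist_force: [-0.2, 2.0, 2.5]
grip_width: 12.8
grasp_force: 59.8
[677.62741832  10.01679709 114.63239031] [-0.23359196  1.95077037  2.45903787] [ 0.44335929  0.01231748 -0.00296768] 11.45
```

```bash

python3 -m creep '[[[0,1,0,0,0,0],[0,1,1,0,0,0],[0,1,2,0,0,0],[0,1,2,0,0,0]]]'
python3 -c '
from rig import ctrl
s=ctrl.state();print(s["tcp_pos"],s["wrist_force"],s["ft_torque"])'
```

```text
clock: 11.85
tcp_pos: [678.0, 10.4, 113.7]
orientation: [-0.045, 0.999, -0.0, 0.001]
wrist_force: [-1.0, 0.4, 8.5]
grip_width: 12.9
grasp_force: 60.6
[677.99893456  10.40542965 113.65799136] [-1.03311169  0.4243523   8.54314164] [0.03232643 0.15264469 0.02646543]
```

```bash

python3 -m creep '[[[0,0,1,0,0,0],[0,0,2,0,0,0],[0,0,3,0,0,0],[0,0,3,0,0,0]]]'
python3 -m creep '[[[0,0,1,0,0,0],[0,0,2,0,0,0],[0,0,3,0,0,0],[0,0,3,0,0,0]]]'
python3 -c '
from rig import ctrl
s=ctrl.state();print(s["tcp_pos"],s["wrist_force"],s["ft_torque"])'
```

```text
clock: 12.25
tcp_pos: [678.6, 10.3, 111.3]
orientation: [-0.045, 0.999, -0.001, 0.002]
wrist_force: [1.1, 0.5, 9.8]
grip_width: 12.6
grasp_force: 61.1
clock: 12.65
tcp_pos: [676.7, 10.6, 105.4]
orientation: [-0.044, 0.999, 0.0, -0.001]
wrist_force: [-0.5, -0.3, -3.8]
grip_width: 12.7
grasp_force: 59.9
[676.74593647  10.56496489 105.4226017 ] [-0.49445465 -0.25198259 -3.82134394] [-0.2074286  -0.04320051  0.00260769]
```

It snapped home: force fell from +10 to −4 N and the TCP is at seat height. Now bearing down gradually.

```bash

python3 -m creep '[[[0,0,1,0,0,0],[0,0,2,0,0,0],[0,0,2,0,0,0],[0,0,2,0,0,0]]]'
python3 -m creep '[[[0,0,1,0,0,0],[0,0,1,0,0,0],[0,0,1,0,0,0]]]'
python3 -c '
from rig import ctrl
s=ctrl.state();print(s["tcp_pos"],s["wrist_force"],s["ft_torque"])'
```

```text
clock: 13.05
tcp_pos: [677.3, 10.6, 105.1]
orientation: [-0.045, 0.999, -0.0, 0.0]
wrist_force: [-2.6, -0.7, 5.0]
grip_width: 12.7
grasp_force: 60.9
clock: 13.35
tcp_pos: [677.3, 10.6, 105.0]
orientation: [-0.045, 0.999, -0.0, 0.0]
wrist_force: [-6.6, 0.4, 11.6]
grip_width: 13.0
grasp_force: 61.8
[677.34117775  10.64818215 105.0145585 ] [-6.5593062   0.38895961 11.62944343] [ 0.00841917  1.29493185 -0.0637633 ]
```

```bash

python3 -m creep '[[[1,0,0,0,0,0],[1,0,0,0,0,0],[1,0,0.5,0,0,0],[1,0,0.5,0,0,0]]]'
python3 - <<'E'
from rig import ctrl
import cv2,numpy as np
w=ctrl.read_camera("wrist")[:,:,::-1];s=ctrl.read_camera("scene")[:,:,::-1]
a=cv2.resize(w,(480,300));b=cv2.resize(s[170:290,280:460],None,fx=2.6,fy=2.5,interpolation=2)
o=np.zeros((600,480,3),np.uint8);o[:300]=a;o[300:,:b.shape[1]]=b[:300]
cv2.imwrite("pics/f5.png",o);st=ctrl.state();print(st["tcp_pos"],st["wrist_force"],st["ft_torque"],st["clock"])
E
```

```text
clock: 13.75
tcp_pos: [677.3, 10.6, 105.0]
orientation: [-0.045, 0.999, -0.0, 0.002]
wrist_force: [-1.6, 1.3, 10.5]
grip_width: 12.5
grasp_force: 61.9
[677.33107516  10.62824521 105.01347061] [-2.97459278 -0.20972431 12.62918971] [ 0.20633278  0.6341722  -0.04363948] 13.85
```

View pics/f5.png

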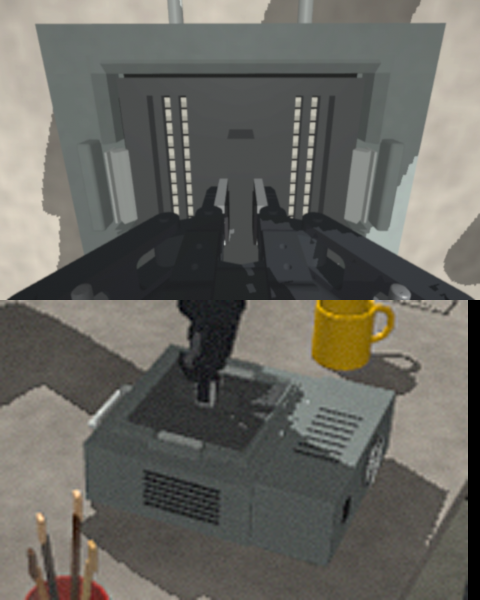

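The guard is level inside the bezel with both catches (at about (118,180) and (363,180) in the upper panel) over its lips. The drawer is flush, and the push is steady at about 12 N.

```bash
python3 -c '
from rig import ctrl
print(ctrl.hand_in())'
```

```text
the job is handed in; nothing more can be done
None
```

I handed the job in at about 14 s with the drawer home in its detent, the guard snapped under both catches, and the arm still pressing at about 12 N; the bowl, mug and tool jar were not touched, and no verdict came back.

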